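# Snap the hose clip shut on the blue pipe

## Task

Two pairs of pliers are set ready on the yellow hose clips of the two upright pipe ends on the walnut plank. Snap shut the clip on the blue pipe by squeezing the handles of its pliers together until it clicks, then let go so that the pliers spring open again. Leave the clip on the white pipe open: that joint is not ready yet.

Things in the scene. Friction and masses are not known exactly. Their poses are not given: they have to be found in the camera images.
- blue_grip (a point): Midpoint between the two black bar handles of the blue pipe's pliers, half-way up them, 45 mm above the plank. x: level, from handles to jaws, pivot 82 mm and pipe 152 mm ahead; y: from handle to handle; z: up. Handles 85 mm long (x, centred here), 10 mm thick, 18 mm high, 62 mm over the outsides open, 39 mm shut; free space beside and below. The pivot is on a fixed stand.
- blue_pliers (a joint): Closing angle of each handle of the blue pipe's pliers: 0 rad sprung open, about 0.14 rad squeezed fully shut (the closed clip stops them). The handles are geared to close together, close at a squeeze of 5 to 10 N (20 N is ample), and spring open when let go. The clip snaps over at about 0.08 rad.
- blue_clip (a joint): Closing angle of each half of the yellow snap clip round the blue pipe (32 mm wide, 81 mm tall): 0 rad open (ears 11 mm apart), 0.11 rad clicked shut, where it stays by itself. Pressed less than about half-way (0.055 rad) it springs back open.
- white_clip (a joint): The same for the clip on the white pipe, which has the same pliers and stands elsewhere on the plank: 0 rad open; it must stay open.

How it is judged (in metres and radians):
On the way:
1. the pliers on the blue pipe are squeezed until its clip clicks shut (value of joint blue_clip above 0.09 rad and value of joint blue_pliers above 0.07 rad), for 0.1 s.
At the end, for the whole second after the job is handed in: The clip on the blue pipe is clicked shut (its angle above 0.09 rad), its pliers have sprung open again (below 0.04 rad), and the clip on the white pipe is still open (below 0.03 rad) (value of joint blue_clip above 0.09 rad and value of joint blue_pliers below 0.04 rad and value of joint white_clip below 0.03 rad); the robot touches nothing.
It fails at once if the clip on the white pipe is squeezed (value of joint white_clip above 0.03 rad).
It also fails if it takes over 26 s, if anything falls off the work surface, if the arm or the gripper's body presses on something with over 40 N, if the wrist force passes 120 N, or if a joint passes its speed limit or range.

## Robot

A 6-joint arm with a two-finger parallel gripper is mounted at the origin on the work surface. World frame = base frame: x ahead of the robot, y to its left, z up, the work surface at z = 0. Lengths are in mm, angles in rad, forces in N, time in s.
With the tool pointing down it reaches from about 350 to 975 mm from the base axis. Payload 7.1 kg.
Tool frame: the origin (TCP) lies at the very end of the fingers, on their centre line; the grasp point (between the pads) lies tcp_to_grasp behind it (tcp_to_grasp is the distance from the TCP to the grasp point, in mm); z points along the fingers, x is the direction in which the jaws open and shut, and the axes are right-handed (so a half turn about z gives the same grasp; the last joint's range is limited). The gripper opens to 88 mm and grips with 3 to 60 N. Pads are 20 mm wide; open, the fingers measure 115 mm over their backs; the gripper's body (75 mm by 178 mm) begins 61 mm behind the grasp point.
Start: joints at [1.27, 0.423, 1.63, -0, 1.089, -0.019], TCP at [173.771, 600.34, 222.675] pointing down, gripper open.
Joint ranges: [-3, 3], [-0.9, 2.11], [0.09, 2.58], [-1.31, 4.45], [0.11, 2.69], [-2.54, 2.54]. Speed limits (rad/s): [2.39, 2.39, 3.01, 3.14, 3.14, 3.14].

## Interface

Orientations are given as a rotation vector (axis times angle).
In Python, from workcell import get_obs, get_image, close_job, recognise, mark_of, tcp_to_grasp gives the robot as it stands. The module is installed in compiled form; this text tells all that it offers.
- The arm moves only by the tool move_arm, never from a script. Its argument "motion" is a list of rows, each a list of 7 numbers: the shift along the world's x, y, z in mm, then the turn, a rotation vector about the world's x, y, z in rad, then the finger opening in mm, from 0 to 87.8. A call has 1 to 5 rows; each row is the pose to reach, as a shift and turn from the pose commanded when the call began; what a row does not reach only later rows make up. A row lasts 1/12 s, in which the tool goes at most 41.7 mm and 7.16 degrees, less where a joint would pass 70% of its speed; a pose out of reach is approached as far as the arm can. A call with a gripper value outside its range is refused whole. The fingers move at their own pace and stop on an object; the grip force is fixed at half the most. Time passes only in rows, so rows that repeat a pose let the fingers close. It gives the time, the measured TCP pose, the force and the opening at its end, in the units of the state.
- get_obs(): the state, without advancing time (a new reading comes with each control period).
- get_image(name): name is "side" or "top" or "wrist"; returns a dict with "color" (480x640x3 uint8, red, green, blue), "mtx" (3x3 intrinsics, pixels), "k1" (the pictures are not rectified: a ray, as slopes to the right and down, at radius r is drawn at 1 + k1 r^2 times it, then the intrinsics apply), "camera_from_world" (4x4, takes a point from world to camera coordinates). Camera axes: x right, y up, looking along -z (the intrinsics and any distortion apply to the point x, -y, -z); pixel columns grow to the right and rows downward; lengths in mm; the calibration is good to about 2 mm. A picture is of the moment at which its call begins. There is no depth.
- close_job(): hands the job in, once; it reports no verdict.
Trained networks look in a picture, given as the dict that the camera call returned (one of the last four; its "shot" number tells which), for a name from the list of things; names that differ only in an ending like _2 or _b are one class to them, and where a whole thing is asked for, a point or a joint stands for the part that bears it (a point fixed in the world has none). Each returns a list of dicts, best first, with "p" (0 to 1); they miss things now and then, are a little off and sometimes report something else, mostly with a low value. They report only what shows in the picture. A call takes as long as a camera call.
- recognise(picture, label): "bbox" ([centre column, centre row, width, height] in pixels, round what is visible of it).
- mark_of(picture, label): "location" ([row, column] in pixels: a listed point, or the origin of a listed thing).
The state is a dict: "t": time; "qpos": joint angles; "qvel": joint speeds; "joint_torque": joint torques, N m; "ee_pos": TCP position; "orientation": TCP orientation; "ft_force": force on the tool from outside, world axes, zero at the start; "moment": the same for the moment, N m; "width": finger opening in mm.
Only numpy, scipy, OpenCV 4.12 (cv2) and the standard library are available. Lean on these libraries where they do the work, as an engineer would, in place of code of your own. Each camera call takes 0.05 s, during which the arm holds its last target. There are 200 camera calls.

## Working session

There is one attempt and no reset: what is moved stays moved. The work goes in short steps, Python scripts to look and compute and a tool call to move; the robot and the scene stay as the last step left them, time stands still between calls to the robot, and variables do not carry over. Pictures are saved under pics/ and viewed, about 8 in all and at most 12, crops included, and the job is handed in when it is done.

Besides the shell and the picture viewer there is one more tool, called by a JSON object that holds its "api" and its "payload", one argument or row to a line. move_arm: Moves the arm, as the interface text tells. Its arguments: {"type":"object","properties":{"motion":{"type":"array"}},"required":["motion"]}

```bash
mkdir -p pics; cat > h.py <<'E'
import numpy as np, cv2
from workcell import *
def ray(p,uv):
    K=p["mtx"];d=np.array([(uv[0]-K[0][2])/K[0][0],(uv[1]-K[1][2])/K[1][1]])
    s=d.copy()
    for _ in range(20): s=d/(1+p["k1"]*(s@s))
    M=np.array(p["camera_from_world"]);R=M[:3,:3]
    return -R.T@M[:3,3], R.T@np.array([s[0],-s[1],-1])
def at_z(p,uv,z):
    o,d=ray(p,uv); return o+d*(z-o[2])/d[2]
def tri(obs):
    A=0;b=0
    for p,uv in obs:
        o,d=ray(p,uv);d=d/np.linalg.norm(d);P=np.eye(3)-np.outer(d,d);A=A+P;b=b+P@o
    x=np.linalg.solve(A,b); return x
def proj(p,X):
    M=np.array(p["camera_from_world"]);c=M[:3,:3]@X+M[:3,3]
    s=np.array([c[0],-c[1]])/-c[2];s=s*(1+p["k1"]*(s@s));K=np.array(p["mtx"])
    return K[0,0]*s[0]+K[0,2],K[1,1]*s[1]+K[1,2]
def save(p,f): cv2.imwrite("pics/"+f,p["color"][:,:,::-1])
E
python3 - <<'E'
from h import *
o=get_obs();print(o["t"],o["ee_pos"],o["orientation"],o["width"],tcp_to_grasp)
for n in("top","side"):
    p=get_image(n);save(p,n+"1.png")
    M=np.array(p["camera_from_world"]);print(n,(-M[:3,:3].T@M[:3,3]).round())
    for l in("blue_grip","blue_clip","white_clip","blue_pliers"):
        print(l,[(np.round(m["location"],1),round(m["p"],2)) for m in mark_of(p,l)][:4],[(np.round(m["bbox"]),round(m["p"],2)) for m in recognise(p,l)][:4])
E
```

```text
0.0 [173.60528691 599.81460901 221.90825763] [ 2.51061288e+00  1.88695671e+00 -1.94981710e-03] 87.69337795856937 18.700000000000003
top [465. -34. 951.]
blue_grip [(array([290.6, 384.8]), 0.75)] [(array([382., 246.,  42., 143.]), 0.86)]Traceback (most recent call last):
  File "<stdin>", line 7, in <module>
ValueError: it knows: blue_grip
```

```bash
python3 - <<'E'
from h import *
for n in("top","side"):
    p=get_image(n);save(p,n+"1.png")
    M=np.array(p["camera_from_world"]);print(n,(-M[:3,:3].T@M[:3,3]).round())
    l="blue_grip"
    m=mark_of(p,l);print([(np.round(q["location"],1),round(q["p"],2)) for q in m],[(np.round(q["bbox"]),round(q["p"],2)) for q in recognise(p,l)][:4])
    for q in m: print(at_z(p,q["location"][::-1],60).round(1))
E
```

```text
top [465. -34. 951.]
[(array([286.9, 380.8]), 0.96)] [(array([381., 246.,  41., 143.]), 0.81)]
[ 525.7 -114.9   60. ]
side [439. 447. 634.]
[(array([228.5, 375.3]), 0.69)] [(array([340., 221., 137.,  68.]), 0.66)]
[ 523.4 -147.8   60. ]
```

View pics/top1.png

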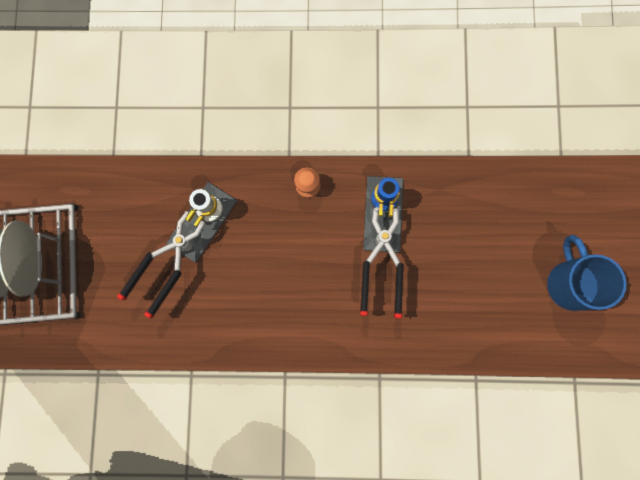

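View pics/side1.png

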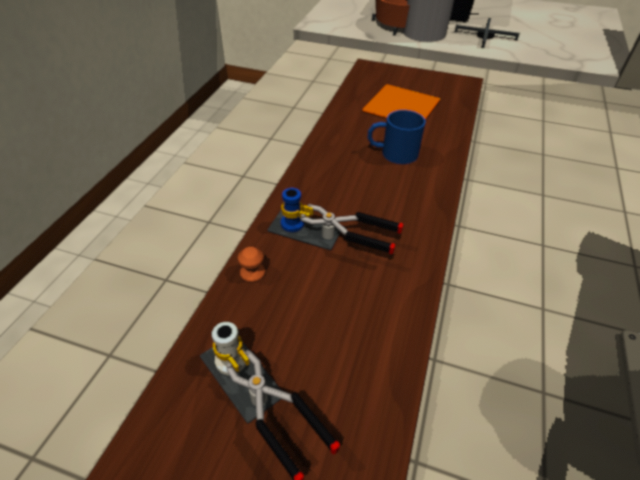

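The top picture shows the blue pipe at about (388,188), its pivot at (385,237) and its handles from (365,265)/(400,265) to the red tips at (364,313)/(398,315). The white pliers stand at left, around (178,240). In the side picture the blue tips are at (400,226)/(392,248) and the pivot at (330,217).

```bash
python3 - <<'E'
from h import *
t=get_image("top");s=get_image("side")
for n,a,b in(("pivot",(385,236),(330,217)),("tipR",(398.5,315),(392,248)),("tipL",(364,313),(400,226)),("grip",(380.8,286.9),(375.3,228.5)),("pipetop",(388,188),(291,193))):
    x=tri([(t,a),(s,b)]);print(n,x.round(1),np.round(proj(t,x),1),np.round(proj(s,x),1))
for z in(45,60):
  print(z,[at_z(t,u,z).round(1) for u in((385,236),(398.5,315),(364,313),(380.8,286.9),(384,288))])
for _ in range(3):
  t=get_image("top");s=get_image("side")
  for p in(t,s):print([np.round(q["location"],1) for q in mark_of(p,"blue_grip")])
E
```

```text
pivot [ 601.8 -119.7   88.6] [385.1 236.9] [329.2 216.8]
tipR [ 485.2 -146.5   23.3] [398.4 313.3] [393.5 248.3]
tipL [479.7 -83.4 139.6] [364.1 314.9] [398.2 225.6]
grip [ 520.8 -112.    94.5] [380.9 288.5] [373.8 228.2]
pipetop [ 672.3 -121.4  120.8] [388.  187.9] [291.1 193. ]
45 [array([ 610.2, -123.8,   45. ]), array([ 482. , -144.1,   45. ]), array([484.5, -89. ,  45. ]), array([ 526.7, -116.2,   45. ]), array([ 525. , -121.4,   45. ])]
60 [array([ 607.8, -122.3,   60. ]), array([ 481.7, -142.3,   60. ]), array([484.2, -88.1,  60. ]), array([ 525.7, -114.9,   60. ]), array([ 524. , -119.9,   60. ])]
[array([286.7, 381.9])]
[array([229. , 376.6])]
[array([290. , 383.4])]
[array([231.5, 376. ])]
[array([288.5, 384.4])]
[array([227.1, 374.3])]
```

```bash
python3 - <<'E'
from h import *
t=get_image("top");s=get_image("side")
X={}
for n,a,b in(("tipR",(398.5,315),(400,226)),("tipL",(364,313),(392,248)),("pivot",(385,236),(330,217)),("grip",(383.8,288.5),(375.5,229))):
    x=X[n]=tri([(t,a),(s,b)]);print(n,x.round(1),np.round(proj(t,x),1),np.round(proj(s,x),1))
m=(X["tipR"]+X["tipL"])/2;d=X["pivot"]-m;d[2]=0;print(m,d,np.linalg.norm(d)); d/=np.linalg.norm(d)
print("grip from tips",m+42.5*d,"yaw",np.degrees(np.arctan2(d[1],d[0])))
dy=X["tipL"]-X["tipR"];print(np.degrees(np.arctan2(-dy[0],dy[1])))
from scipy.spatial.transform import Rotation as R
print(R.from_rotvec(get_obs()["orientation"]).as_matrix().round(3))
for n in("top","side"):
  p=get_image(n);q=proj(p,m+42.5*d);print(q)
p=get_image("top");c=p["color"][170:330,340:430];cv2.imwrite("pics/c.png",cv2.resize(c,None,fx=3.75,fy=3.75,interpolation=cv2.INTER_CUBIC)[:,:,::-1])
E
```

```text
tipR [ 481.1 -138.9   88. ] [398.5 315.1] [399.9 226. ]
tipL [483.3 -86.6  84.8] [364.  313.2] [391.8 248. ]
pivot [ 601.8 -119.7   88.6] [385.1 236.9] [329.2 216.8]
grip [ 519.9 -117.    88.7] [383.9 289.4] [374.7 228.8]
[ 482.2087731  -112.75621187   86.38377709] [119.54508712  -6.91411207   0.        ] 119.74486544816318
grip from tips [ 524.63786752 -115.21017733   86.38377709] yaw -3.310120179663061
-2.490394247077666
[[ 0.278  0.961 -0.   ]
 [ 0.961 -0.278  0.   ]
 [ 0.    -0.    -1.   ]]
(np.float64(382.5507610345906), np.float64(286.4354764023537))
(np.float64(371.61618163744174), np.float64(229.82424054963852))
```

View pics/c.png

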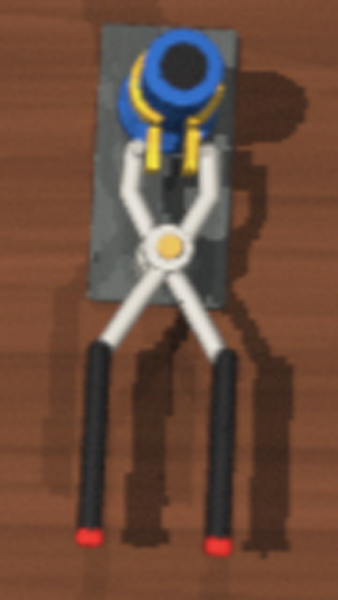

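The blue grip is near (522,-116,87) with yaw about -3°, so the tool needs a turn of about +0.23 rad. I'll move over it at the current height first.

{"api": "move_arm", "payload": {
  "motion": [
    [17.4,-36,0,0,0,0.012,87],
    [35,-72,0,0,0,0.023,87],
    [52,-107,0,0,0,0.035,87],
    [70,-143,0,0,0,0.046,87],
    [87,-179,0,0,0,0.058,87]
  ]
}}

```text
t: 1.82
ee_pos: [261.2, 419.8, 222.7]
orientation: [2.454, 1.961, 0.001]
ft_force: [1.0, 1.1, 0.7]
width: 87.0
```

{"api": "move_arm", "payload": {
  "motion": [
    [17.4,-36,0,0,0,0.012,87],
    [35,-72,0,0,0,0.023,87],
    [52,-107,0,0,0,0.035,87],
    [70,-143,0,0,0,0.046,87],
    [87,-179,0,0,0,0.058,87]
  ]
}}

```text
t: 2.23
ee_pos: [348.4, 240.7, 223.0]
orientation: [2.397, 2.031, 0.002]
ft_force: [0.6, -0.3, -0.4]
width: 86.7
```

{"api": "move_arm", "payload": {
  "motion": [
    [17.4,-36,0,0,0,0.012,87],
    [35,-72,0,0,0,0.023,87],
    [52,-107,0,0,0,0.035,87],
    [70,-143,0,0,0,0.046,87],
    [87,-179,0,0,0,0.058,87]
  ]
}}

```text
t: 2.65
ee_pos: [435.5, 61.4, 223.1]
orientation: [2.337, 2.099, 0.001]
ft_force: [-0.0, 1.4, -0.5]
width: 86.7
```

{"api": "move_arm", "payload": {
  "motion": [
    [17.4,-36,0,0,0,0.012,87],
    [35,-72,0,0,0,0.023,87],
    [52,-107,0,0,0,0.035,87],
    [70,-143,0,0,0,0.046,87],
    [87,-179,0,0,0,0.058,87]
  ]
}}

```text
t: 3.07
ee_pos: [522.4, -117.8, 222.9]
orientation: [2.276, 2.165, 0.001]
ft_force: [1.0, 0.7, -0.1]
width: 87.1
```

```bash
python3 - <<'E'
from h import *
p=get_image("wrist");save(p,"w1.png")
M=np.array(p["camera_from_world"]);print((-M[:3,:3].T@M[:3,3]).round(),M[:3,:3].round(2))
for q in mark_of(p,"blue_grip"):print(np.round(q["location"],1),q["p"],at_z(p,q["location"][::-1],87))
for X in((522,-116,87),(602,-120,88),(481,-139,87),(483,-87,87)):print(X,np.round(proj(p,np.array(X)),1))
E
```

```text
[ 441. -113.  385.] [[ 0.05  1.   -0.  ]
 [-0.95  0.05 -0.3 ]
 [-0.3   0.02  0.96]]
(522, -116, 87) [323.3 226.9]
(602, -120, 88) [323.2 320.9]
(481, -139, 87) [289.5 175. ]
(483, -87, 87) [359.8 174.2]
```

View pics/w1.png

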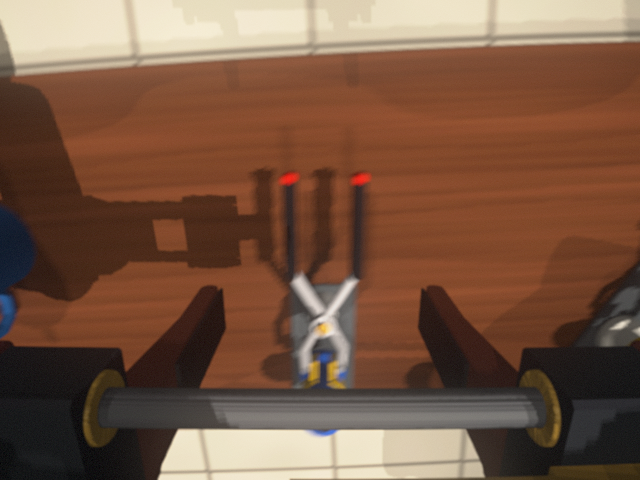

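The wrist picture shows the handle tips at (289,179)/(361,178), the front ends at (292,278)/(358,277) and the pivot at (323,328). They lie centred between the fingers.

```bash
python3 - <<'E'
from h import *
p=get_image("wrist")
for z in(75,87,96):
  a=[at_z(p,u,z) for u in((289,179),(361,178),(292,278),(358,277),(323,328))]
  m=(a[0]+a[1])/2;f=(a[2]+a[3])/2
  print(z,"len",np.linalg.norm(f-m),"span",np.linalg.norm(a[0]-a[1]),"mid",((m+f)/2).round(1),"piv",a[4].round(1),"yaws",np.degrees(np.arctan2((a[4]-m)[1],(a[4]-m)[0])),np.linalg.norm(a[4]-m))
t=get_image("top");s=get_image("side")
for n,P in(("tipR",[(289,179),(398.5,315),(400,226)]),("tipL",[(361,178),(364,313),(392,248)]),("piv",[(323,328),(385,236),(330,217)])):
  print(n,tri(list(zip((p,t,s),P))).round(1))
print(get_obs()["ee_pos"])
E
```

```text
75 len 82.32163010473498 span 55.57365409148807 mid [ 530.  -117.6   75. ] piv [ 618.3 -123.9   75. ] yaws -3.7122495218769247 129.629871265809
87 len 79.13835800919497 span 53.42469200106842 mid [ 526.6 -117.5   87. ] piv [ 611.5 -123.5   87. ] yaws -3.712249521876921 124.61725002126012
96 len 76.75090393754019 span 51.812970433253696 mid [ 524.1 -117.4   96. ] piv [ 606.4 -123.3   96. ] yaws -3.712249521876919 120.85778408784853
tipR [ 482.7 -140.4   87.3]
tipL [485.1 -87.5  84.4]
piv [ 603.7 -120.8   90.8]
[ 521.23663367 -115.54513769  222.38336547]
```

{"api": "move_arm", "payload": {
  "motion": [
    [1,0,-36,0,0,0,87],
    [2,-1,-72,0,0,-0.01,87],
    [3,-1,-104,0,0,-0.01,87],
    [3,-1,-120,0,0,-0.01,87],
    [3,-1,-120,0,0,-0.01,87]
  ]
}}

```text
t: 3.73
ee_pos: [521.6, -114.4, 99.4]
orientation: [-2.28, -2.152, 0.006]
ft_force: [-0.3, -0.4, -0.2]
width: 87.3
```

{"api": "move_arm", "payload": {
  "motion": [
    [0,0,-12,0,0,0,87],
    [0,0,-24,0,0,0,87],
    [0,0,-34,0,0,0,87],
    [0,0,-34,0,0,0,87]
  ]
}}

```text
t: 4.07
ee_pos: [524.0, -116.2, 67.4]
orientation: [-2.285, -2.153, 0.001]
ft_force: [-0.8, 0.8, -1.5]
width: 87.1
```

```bash
python3 - <<'E'
from h import *
p=get_image("wrist");s=get_image("side");o=get_obs();print(o["t"],o["ee_pos"],o["ft_force"])
u,v=map(int,proj(s,np.array([525,-117,86])))
c=cv2.resize(s["color"][v-75:v+75,u-75:u+75],(480,480),interpolation=cv2.INTER_CUBIC)
cv2.imwrite("pics/b.png",cv2.resize(np.hstack([p["color"],np.zeros_like(p["color"][:,:1]),c]),None,fx=.7,fy=.7)[:,:,::-1])
E
```

```text
4.1667 [ 524.7762321  -116.57643748   68.69179587] [ 0.34553268 -0.48046523  0.93750986]
```

View pics/b.png

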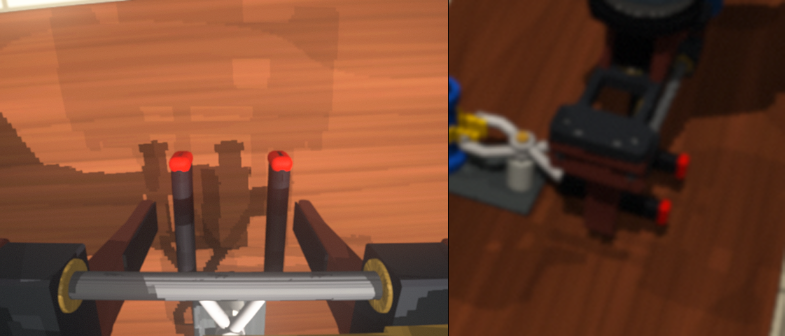

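The fingers straddle both handles at the right height, with the handles about 2 mm towards +y. I'll trim that and squeeze.

{"api": "move_arm", "payload": {
  "motion": [
    [0,2,0,0,0,0,70],
    [0,2,0,0,0,0,62],
    [0,2,0,0,0,0,56],
    [0,2,0,0,0,0,50],
    [0,2,0,0,0,0,45]
  ]
}}

```text
t: 4.58
ee_pos: [524.3, -113.8, 68.9]
orientation: [-2.286, -2.152, -0.001]
ft_force: [-1.3, 17.7, 5.0]
width: 57.4
```

{"api": "move_arm", "payload": {
  "motion": [
    [0,0,0,0,0,0,40],
    [0,0,0,0,0,0,36],
    [0,0,0,0,0,0,34],
    [0,0,0,0,0,0,34],
    [0,0,0,0,0,0,34]
  ]
}}

```text
t: 5.0
ee_pos: [522.2, -113.2, 68.5]
orientation: [-2.283, -2.151, 0.003]
ft_force: [-6.5, 7.2, 6.1]
width: 37.3
```

{"api": "move_arm", "payload": {
  "motion": [
    [0,0,0,0,0,0,34],
    [0,0,0,0,0,0,34],
    [0,0,0,0,0,0,34],
    [0,0,0,0,0,0,34],
    [0,0,0,0,0,0,34]
  ]
}}

```text
t: 5.42
ee_pos: [522.2, -113.3, 68.4]
orientation: [-2.283, -2.151, 0.004]
ft_force: [-6.5, 7.1, 6.0]
width: 37.5
```

The fingers stopped at 37.4 mm, so the handles are fully shut. I'll release, wait for the spring-back and lift.

{"api": "move_arm", "payload": {
  "motion": [
    [0,0,0,0,0,0,87],
    [0,0,0,0,0,0,87],
    [0,0,0,0,0,0,87],
    [0,0,0,0,0,0,87],
    [0,0,0,0,0,0,87]
  ]
}}

```text
t: 5.83
ee_pos: [525.4, -114.9, 68.9]
orientation: [2.286, 2.153, 0.001]
ft_force: [0.1, -0.6, 0.3]
width: 67.5
```

{"api": "move_arm", "payload": {
  "motion": [
    [0,0,0,0,0,0,87],
    [0,0,0,0,0,0,87],
    [0,0,10,0,0,0,87],
    [0,0,30,0,0,0,87],
    [0,0,60,0,0,0,87]
  ]
}}

```text
t: 6.25
ee_pos: [523.1, -114.4, 128.0]
orientation: [-2.284, -2.151, 0.004]
ft_force: [-0.1, 0.3, 0.2]
width: 86.7
```

{"api": "move_arm", "payload": {
  "motion": [
    [-10,0,35,0,0,0,87],
    [-40,0,70,0,0,0,87],
    [-70,0,95,0,0,0,87],
    [-100,0,110,0,0,0,87],
    [-120,0,110,0,0,0,87]
  ]
}}

```text
t: 6.67
ee_pos: [403.9, -115.0, 242.3]
orientation: [2.283, 2.151, 0.004]
ft_force: [-0.4, 0.2, 0.3]
width: 86.9
```

```bash
python3 - <<'E'
from h import *
t=get_image("top");s=get_image("side");o=get_obs();print(o["t"],o["ee_pos"],o["ft_force"],o["width"])
a=cv2.resize(t["color"][165:325,320:440],(390,520),interpolation=cv2.INTER_CUBIC)
b=cv2.resize(s["color"][160:280,265:355],(390,520),interpolation=cv2.INTER_CUBIC)
cv2.imwrite("pics/d.png",np.hstack([a,b])[:,:,::-1])
E
```

```text
6.7667 [ 402.39068977 -114.57931351  240.0404681 ] [0.88483239 0.30290194 0.3175484 ] 87.22301580603894
```

View pics/d.png

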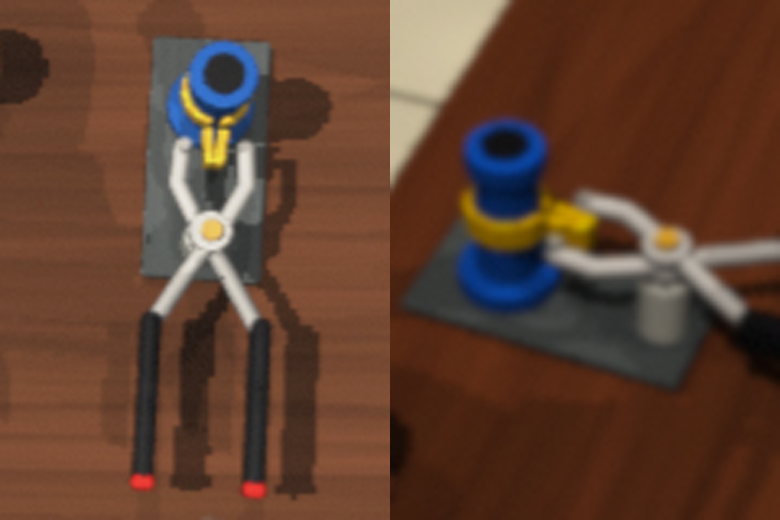

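The clip's ears now meet, at about (215,148) in the left half and (572,222) in the right. The pliers are open again, with tips at (143,482)/(254,490), and the gripper is well clear. I'm handing the job in.

```bash
python3 -c "
from workcell import *
print(close_job())"
```

```text
the job is handed in; nothing more can be done
None
```

The clip on the blue pipe is clicked shut and its pliers have sprung open again. I squeezed the handles until the fingers stopped at about 37 mm (39 mm is the nominal shut width), held about half a second and let go. The arm then drew back about 120 mm and 170 mm up, and I handed the job in at about 6.8 s.

- **Last pictures:** they show the yellow ears together on the blue pipe, the handles open at their original spacing, and the arm clear of everything.
- **Forces:** the wrist read about 0 N after release, and at most about 19 N in the readings during the squeeze.
- **White clip:** the arm never went near it or its pliers, but I did not take a separate closing picture of it.
- **Disagreements:** the position estimates differed by a few mm, and I trimmed 2 mm sideways before squeezing. The blue_grip network found nothing in the wrist picture, so I measured the handles from their visible ends there.

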